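# Fit the shaker's transport lock

## Task

The shaker is about to be moved, so fit its transport lock: take the key with the flat bar handle out of the stand, put its T-shaped head lengthwise down through the slot in the shaker's deck until the collar rests on the deck, and turn it a quarter turn, either way, so that the head locks crosswise under the deck. Let go of it, and leave the round-knobbed pin in the stand.

Things in the scene. Friction and masses are not known exactly. Their poses are not given: they have to be found in the camera images.
- key_grip (a point): Centre of the key's handle, a flat upright black bar 52 long, 16 wide, 40 mm high: grip across the 16. Below: round collar 46 across, 5 thick, underside 28 below this point; 14 mm shank; steel cross-bar head 56 x 16 x 10 mm, parallel to the handle, underside 54 below this point. x runs along handle and head (x and -x alike), y across, z up the shank. About 0.12 kg. Hangs upright by its collar in the stand
- slot (a point): Centre of the slot's mouth at the top of the flat deck, 62 mm above the bench, of the shaker, a low white box 150 x 170 mm, fixed. Slot 68 mm long along x, 28 wide along y; z up. Deck 8 mm thick; in the hollow below (84 x 84, 42 deep) the head turns freely, no stops. With the collar on the deck the head hangs 8 mm clear below the deck and the handle's centre is 28 mm above this point
- stand: The grey stand, fixed, 190 x 70 mm, 60 high; origin at the centre of its underside, x along its length. Two pockets 68 x 28 mm, 42 deep, lie end to end along x, centred 45 mm either side of the origin: one holds the key, the other the pin (either way round)
- pin_grip (a point): Centre of the round black knob (32 mm across, 40 high) of the other part in the stand, a plain pin with the same collar and shank but no cross-bar head; leave it where it is
There are look-alikes about, which are no part of the job. What is shaped like the part that bears key_grip but orange or turquoise is not meant.

How it is judged:
By the outcome, as a careful person would: the job done as asked, in the order asked, and still so for the second after the job is handed in, with the robot touching nothing.
It also fails if it takes over 48 s, if anything falls off the work surface, if the arm or the gripper's body presses on something with over 40 N, if the wrist force passes 120 N, or if a joint passes its speed limit or range.

## Robot

A 7-joint arm with a two-finger parallel gripper is mounted at the origin on a cart in front of the work surface, level with it; the furniture and walls round the work are solid. World frame = base frame: x ahead of the robot, y to its left, z up, the work surface at z = 0. Lengths are in m, angles in degrees, forces in N, time in s.
With the tool pointing down it reaches from about 0.4 to 0.875 m from the base axis. Payload 4.4 kg.
Tool frame: the origin (TCP) lies midway between the tips of the shut fingers; the grasp point (between the pads) lies 19 mm behind it; z points along the fingers, y is the direction in which the jaws open and shut (so a half turn about z gives the same grasp; the last joint's range is limited). The gripper opens to 85 mm and grips with 20 to 120 N. Pads are 22 mm wide; open, the fingers measure 114 mm over their backs; the gripper's body (76 mm by 85 mm) begins 54 mm behind the grasp point. The pads swing forward as they close: fully open they stand 13 mm farther back than shut.
Start: joints at [-80.661, 36.005, 2.206, 86.941, -1.547, 57.084, -1.146], TCP at [0.147, 0.633, 0.231] pointing down, gripper open.
Joint ranges: [-175.42, 175.42], [-21.48, 121.26], [-71.46, 75.88], [10.55, 141.38], [-63.04, 243.04], [13.31, 113.54], [-168.57, 168.57]. Speed limits (degrees/s): [147.25, 147.25, 180, 180, 180, 180, 180].

## Interface

Orientations are given as [roll, pitch, yaw] about the fixed x, y, z axes, in that order (R = Rz(yaw) Ry(pitch) Rx(roll)).
In Python, from station import get_state, get_image, close_job gives the robot as it stands.
- The arm moves only by the tool carry_out, never from a script. Its argument "series" is text: rows parted by semicolons, each of 7 numbers parted by spaces: the turn, a rotation vector about the tool's x, y, z in rad, then the shift along the tool's x, y, z in cm, then the opening, from 0 (shut) to 1 (fully open). In form: ax ay az dx dy dz fingers; .... A call has 1 to 12 rows; each row shifts and turns the commanded pose from where the row before left it, along the tool's axes as they then stand; what a row does not reach is not made up. A row lasts 1/10 s, in which the tool goes at most 50 mm and 8.59 degrees, less where a joint would pass 70% of its speed; a pose out of reach is approached as far as the arm can. A call with a gripper value outside its range is refused whole. The fingers move at their own pace and stop on an object; "force" is the grip in N (left out, the last holds). Time passes only in rows, so rows that do not move let the fingers close. It gives the time, the measured TCP pose, the force and the opening at its end, in the units of the state.
- get_state(): the state, without advancing time (a new reading comes with each control period).
- get_image(name): name is "scene" or "top" or "wrist"; returns a dict with "pixels" (384x512x3 uint8, red, green, blue), "mtx" (3x3 intrinsics, pixels), "R" (3x3) and "t" (3): a world point X has camera coordinates R X + t; the wrist camera has in their place "tool_from_camera" (4x4, takes a point from camera to tool coordinates, whose origin is the TCP and whose axes are the flange's). Camera axes: x right, y down, z forward; pixel columns grow to the right and rows downward; lengths in m; the calibration is good to about 2 mm. A picture is of the moment at which its call begins: read the wrist's pose just before it. There is no depth.
- close_job(): hands the job in, once; it reports no verdict.
The state is a dict: "time_s": time; "q": joint angles; "qd": joint speeds; "joint_torque": joint torques, N m; "tcp_pos": TCP position; "tool_rot": TCP orientation; "force": force on the tool from outside, world axes, zero at the start; "torque": the same for the moment, N m; "gripper_width": finger opening in m.
Only numpy, scipy, OpenCV 4.12 (cv2) and the standard library are available. Lean on these libraries where they do the work, as an engineer would, in place of code of your own. Each camera call takes 0.05 s, during which the arm holds its last target.

## Working session

There is one attempt and no reset: what is moved stays moved. The work goes in short steps, Python scripts to look and compute and a tool call to move; the robot and the scene stay as the last step left them, time stands still between calls to the robot, and variables do not carry over. Pictures are saved under pics/ and viewed, and the job is handed in when it is done.

Besides the shell and the picture viewer there is one more tool, called in YAML: its name, and indented under it one key for each argument. carry_out: Moves the arm, as the interface text tells. Its arguments: {"type":"object","properties":{"series":{"type":"string"},"force":{"type":"number"}},"required":["series"]}

```bash
mkdir -p pics; ls; python3 - <<'E'
from station import *
import cv2,numpy as np
s=get_state();print(s)
for n in ("scene","top","wrist"):
    d=get_image(n);cv2.imwrite(f"pics/{n}0.png",d["pixels"][:,:,::-1]);np.savez(f"{n}0.npz",**d)
    print(n,{k:np.round(v,4).tolist() for k,v in d.items() if k!="pixels"})
E
```

```text
pics
{'time_s': 0.0, 'q': array([-80.66053368,  36.05782393,   2.20132577,  86.99725873,
        -1.54565878,  57.08477867,  -1.1451218 ]), 'qd': array([-0.01428048,  0.03670276, -0.06399059,  0.16730672, -0.07074623,
        0.11544117, -0.05200051]), 'joint_torque': array([ 1.92234529e-04, -5.63405836e+01,  1.22603294e+00, -1.93442094e+01,
        1.08843483e-02,  1.08884485e-02,  2.43237008e-05]), 'tcp_pos': array([0.14724976, 0.63244263, 0.23039404]), 'tool_rot': array([-1.79889801e+02,  1.81976008e-03,  1.66892962e+02]), 'force': array([ 0.3912799 , -0.89032663,  0.40569422]), 'torque': array([ 0.09544637, -0.05835933, -0.01911472]), 'gripper_width': 0.0855230613585064}
scene {'mtx': [[422.2709, 0.0, 253.0535], [0.0, 422.2709, 190.8189], [0.0, 0.0, 1.0]], 'R': [[0.7966, -0.6045, 0.0046], [-0.3792, -0.5056, -0.775], [0.4708, 0.6156, -0.6319]], 't': [-0.4691, 0.2293, 1.0249]}
top {'mtx': [[352.98, 0.0, 255.2729], [0.0, 352.98, 189.6202], [0.0, 0.0, 1.0]], 'R': [[0.0209, -0.9997, -0.0131], [-0.9914, -0.019, -0.1295], [0.1293, 0.0156, -0.9915]], 't': [-0.0627, 0.5512, 0.8566]}
wrist {'mtx': [[275.0516, 0.0, 254.0566], [0.0, 275.0516, 194.0421], [0.0, 0.0, 1.0]], 'tool_from_camera': [[-0.0004, -0.9466, -0.3223, 0.0818], [1.0, -0.0004, -0.0002, 0.0003], [0.0001, -0.3223, 0.9466, -0.1428], [0.0, 0.0, 0.0, 1.0]]}
```

View pics/scene0.png

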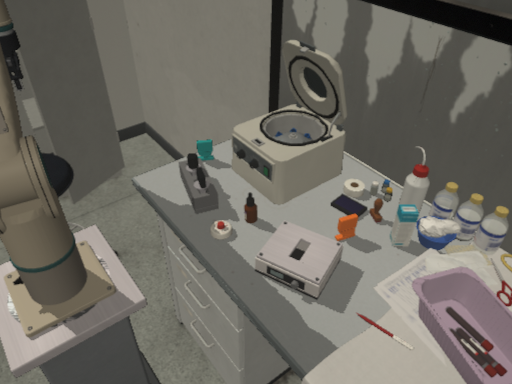

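View pics/top0.png

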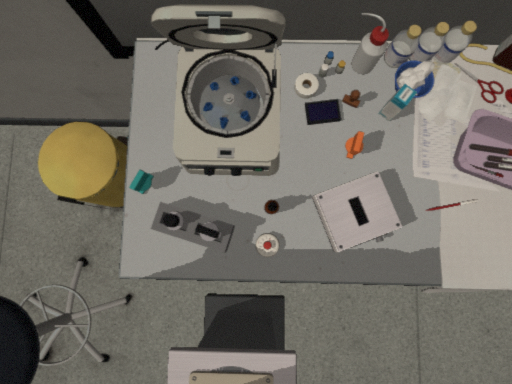

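View pics/wrist0.png

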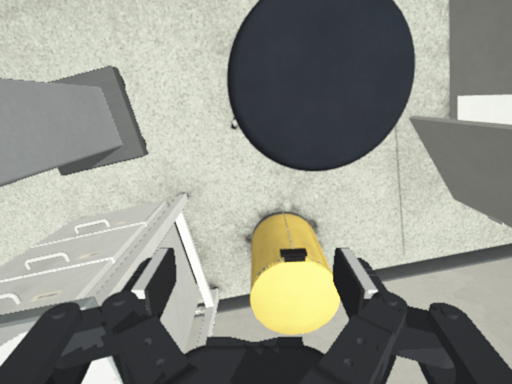

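The scene and top views show the grey stand (top: about 195,227), the white shaker with its dark slot (359,210), and orange and turquoise look-alikes at (355,144) and (142,181). The two parts in the stand are at top (172,219) and (208,232). I'll enlarge them.

```bash
python3 - <<'E'
import cv2,numpy as np
t=cv2.imread("pics/top0.png");s=cv2.imread("pics/scene0.png")
a=cv2.resize(t[195:257,145:245],(800,496),interpolation=cv2.INTER_CUBIC)
b=cv2.resize(s[140:215,170:270],(800,600),interpolation=cv2.INTER_CUBIC)
c=cv2.resize(t[165:255,305:410],(700,600),interpolation=cv2.INTER_CUBIC)
for n,i in zip("abc",(a,b,c)): cv2.imwrite(f"pics/crop_{n}.png",i)
E
```

```text
(no output)
```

View pics/crop_a.png

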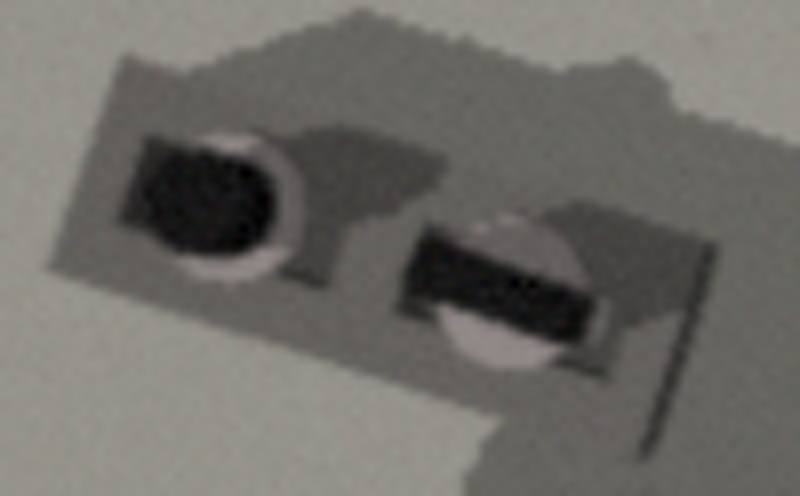

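View pics/crop_b.png

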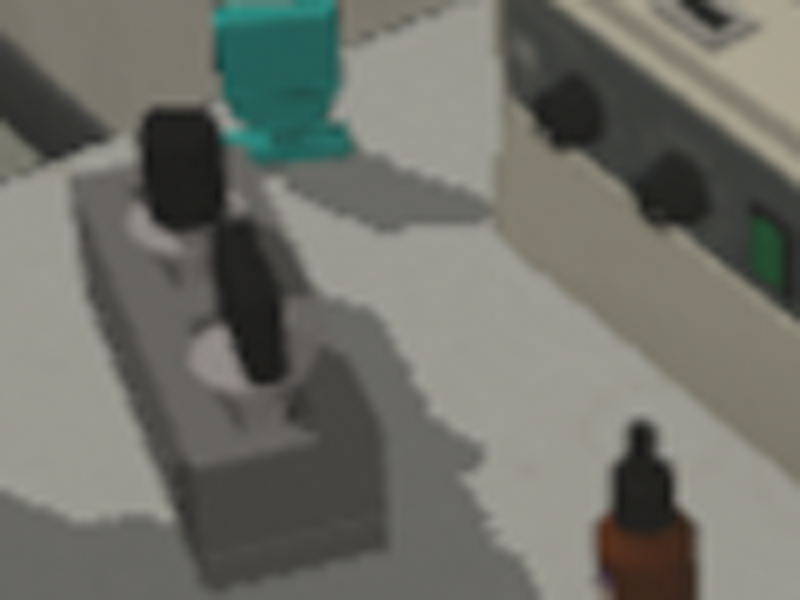

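View pics/crop_c.png

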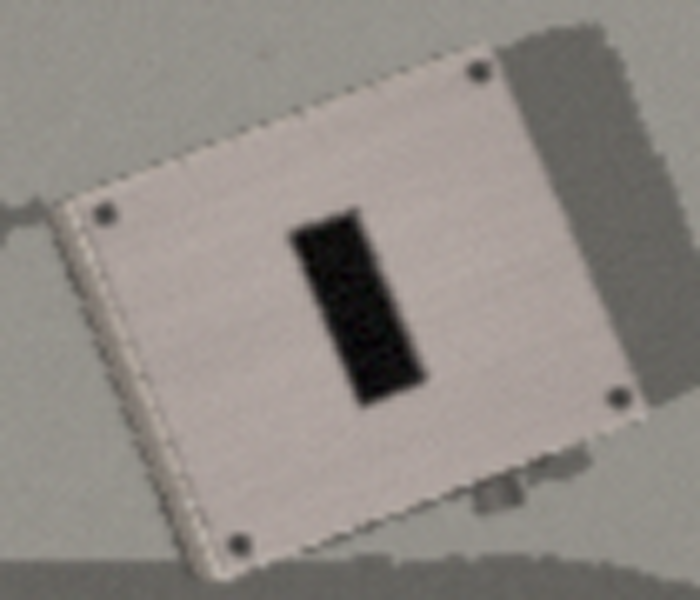

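Candidates for the key are the parts at top (172,219) and (208,232), plus the orange and turquoise parts. The one at (208,232) is the black flat bar over a light collar, so that is the key. The part at (172,219) is the round pin knob, and the coloured ones are excluded. Now I'll measure.

```bash
cat > h.py <<'E'
import numpy as np,cv2
from scipy.spatial.transform import Rotation as Ro
def cast(d,uv,z,R=None,t=None):
    R=d["R"] if R is None else R; t=d["t"] if t is None else t
    r=R.T@np.linalg.inv(d["mtx"])@np.array([uv[0],uv[1],1.]); c=-R.T@t
    return c+r*(z-c[2])/r[2]
def wristRt(d,s):
    T=np.eye(4);T[:3,:3]=Ro.from_euler("xyz",s["tool_rot"],degrees=True).as_matrix();T[:3,3]=s["tcp_pos"]
    W=np.linalg.inv(T@d["tool_from_camera"]);return W[:3,:3],W[:3,3]
def dark(im,box,thr,scale=8):
    x0,y0,x1,y1=box
    g=cv2.resize(im[y0:y1,x0:x1].max(2),None,fx=scale,fy=scale,interpolation=cv2.INTER_CUBIC)
    cs,_=cv2.findContours((g<thr).astype(np.uint8),cv2.RETR_EXTERNAL,cv2.CHAIN_APPROX_NONE)
    c=max(cs,key=cv2.contourArea).reshape(-1,2)
    return (c+.5)/scale-.5+[x0,y0]
def rect(d,c,z,R=None,t=None):
    P=np.array([cast(d,p,z,R,t)[:2] for p in c])
    (x,y),(w,h),a=cv2.minAreaRect((P*1000).astype(np.float32))
    if w<h:w,h,a=h,w,a+90
    return np.round([x,y,w,h,(a+90)%180-90],1)
E
python3 - <<'E'
from h import *
t=dict(np.load("top0.npz"));s=dict(np.load("scene0.npz"))
im=t["pixels"]
for thr in (60,75):
  c=dark(im,(345,190,375,230),thr);print("slot",thr,rect(t,c,.062))
for thr in (35,45,55):
  c=dark(im,(193,220,224,244),thr);print("key",thr,c.min(0),c.max(0),rect(t,c,.108))
for thr in (35,45,55):
  c=dark(s["pixels"],(280,225,330,275),thr);print("slotS",rect(s,c,.062))
E
```

```text
slot 60 [ 502.3 -302.1   65.6   23.9   22. ]
slot 75 [ 502.4 -302.3   66.5   24.9   22.1]
key 35 [195.6875 224.3125] [218.1875 236.9375] [445.9  55.8  52.5  17.3  74.7]
key 45 [195.1875 223.8125] [218.5625 237.3125] [442.3  56.8  53.7  22.5  69.7]
key 55 [194.6875 223.1875] [218.8125 237.6875] [442.2  56.8  54.8  24.7  69.2]
slotS [ 480.1 -322.3    5.8    3.    -1.1]
slotS [ 487.8 -309.5   29.6   22.2   20.8]
slotS [ 487.6 -309.    30.7   23.1   22.4]
```

```bash
cat >> h.py <<'E'
def plan(s,p,yaw,n):
    """constant per-row twist: yaw to p over n rows, tool vertical"""
    p=np.array(p);R=Ro.from_euler("xyz",s["tool_rot"],degrees=True)
    y0=np.degrees(np.arctan2(R.as_matrix()[1,0],R.as_matrix()[0,0]))
    dy=(yaw-y0+180)%360-180; w=-np.radians(dy)/n   # about tool z (down)
    M=sum((R*Ro.from_rotvec([0,0,w*k])).as_matrix() for k in range(n))
    d=np.linalg.solve(M,p-s["tcp_pos"])*100
    # tilt still to be mended, in tool axes
    Rt=Ro.from_euler("xyz",[180,0,y0],degrees=True); e=(R.inv()*Rt).as_rotvec()
    print("row az %.4f  shift cm %s |%.1f| tilt err %s"%(w,np.round(d,3),np.linalg.norm(d),np.round(e,4)))
E
python3 - <<'E'
from h import *; from station import *
plan(get_state(),[.444,.056,.24],73,18)
E
```

```text
row az 0.0910  shift cm [-4.021 -0.375 -0.048] |4.0| tilt err [-0.0014 -0.      0.    ]
```

carry_out:
  series: "0 0 0.091 -4.02 -0.38 -0.05 1;0 0 0.091 -4.02 -0.38 -0.05 1;0 0 0.091 -4.02 -0.38 -0.05 1;0 0 0.091 -4.02 -0.38 -0.05 1"

```text
time_s: 0.55
tcp_pos: [0.2928, 0.5611, 0.2329]
tool_rot: [-180.0, 0.0, 145.8]
force: [-0.1, 0.3, 0.7]
gripper_width: 0.0853
```

carry_out:
  series: "0 0 0.091 -4.02 -0.38 -0.05 1;0 0 0.091 -4.02 -0.38 -0.05 1;0 0 0.091 -4.02 -0.38 -0.05 1;0 0 0.091 -4.02 -0.38 -0.05 1;0 0 0.091 -4.02 -0.38 -0.05 1;0 0 0.091 -4.02 -0.38 -0.05 1;0 0 0.091 -4.02 -0.38 -0.05 1;0 0 0.091 -4.02 -0.38 -0.05 1;0 0 0.091 -4.02 -0.38 -0.05 1;0 0 0.091 -4.02 -0.38 -0.05 1;0 0 0.091 -4.02 -0.38 -0.05 1;0 0 0.091 -4.02 -0.38 -0.05 1"

```text
time_s: 1.75
tcp_pos: [0.4639, 0.1325, 0.2393]
tool_rot: [180.0, 0.0, 83.2]
force: [0.1, -0.6, 0.0]
gripper_width: 0.0853
```

carry_out:
  series: "0 0 0.091 -4.02 -0.38 -0.05 1;0 0 0.091 -4.02 -0.38 -0.05 1;0 0 0 0 0 0 1;0 0 0 0 0 0 1"

```text
time_s: 2.15
tcp_pos: [0.4434, 0.0557, 0.2404]
tool_rot: [180.0, -0.0, 73.0]
force: [0.6, -0.0, -0.4]
gripper_width: 0.0851
```

```bash
python3 - <<'E'
from h import *; from station import *
s=get_state();d=get_image("wrist");print(s["time_s"],s["tcp_pos"],s["tool_rot"],s["q"].round(1))
cv2.imwrite("pics/wrist1.png",d["pixels"][:,:,::-1]);np.savez("wrist1.npz",**d,**{"s_pos":s["tcp_pos"],"s_rot":s["tool_rot"]})
E
```

```text
2.15 [0.44343156 0.05572276 0.24044055] [ 1.79999832e+02 -2.93371803e-02  7.29555620e+01] [-33.5  21.1  30.7 117.8 -15.1  44.9 -10.7]
```

View pics/wrist1.png

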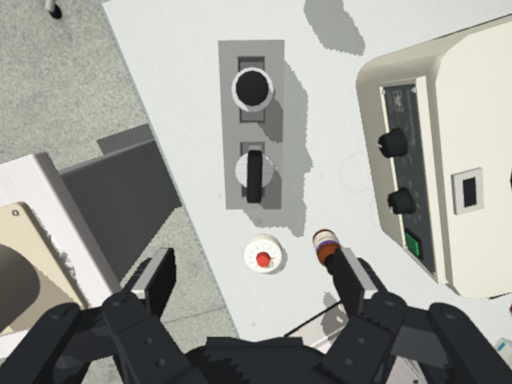

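The wrist view shows the black flat-bar key at about (254,176) over its collar, the pin at (252,89), and the stand nearly aligned with the tool. Next I'll refine the positions.

```bash
python3 - <<'E'
from h import *
d=dict(np.load("wrist1.npz"));s={"tcp_pos":d["s_pos"],"tool_rot":d["s_rot"]};R,t=wristRt(d,s)
im=d["pixels"]
for thr in (30,40,50):
  c=dark(im,(238,142,275,208),thr);print("key",c.min(0),c.max(0),rect(d,c,.108,R,t))
# stand mask
hsv=cv2.cvtColor(im,cv2.COLOR_RGB2HSV)
print(im[60,225],im[130,225],im[200,230],im[200,200],im[100,295], im[165,243])
g=im.max(2)
print(g[120,210:300:1].tolist())
print(g[170,210:300:1].tolist())
cv2.imwrite("pics/w1crop.png",cv2.resize(im[30:215,210:300,::-1],None,fx=3.2,fy=3.2,interpolation=cv2.INTER_CUBIC))
# pin pocket/pockets: height .06
print("stand left/right at row 120 ->",[cast(d,(u,120),.06,R,t).round(4).tolist() for u in (221,284)])
print("collar",[cast(d,(u,v),.065,R,t).round(4).tolist() for u,v in ((236,172),(272,172))])
E
```

```text
key [248.5625 150.8125] [260.8125 173.1875] [452.3  78.2  23.2  12.4  73.4]
key [246.9375 150.3125] [261.1875 201.8125] [447.3  63.6  55.   14.8  72.1]
key [246.3125 150.0625] [261.4375 201.9375] [447.   63.7  55.4  15.9  72.9]
[156 156 153] [155 154 150] [156 156 152] [224 226 222] [165 168 162] [216 214 212]
[228, 228, 228, 228, 229, 228, 228, 229, 229, 230, 230, 206, 156, 153, 154, 154, 155, 154, 154, 154, 154, 154, 154, 155, 155, 154, 154, 156, 150, 122, 73, 72, 93, 95, 93, 94, 94, 94, 94, 95, 95, 93, 92, 94, 92, 94, 94, 94, 94, 94, 94, 94, 93, 82, 83, 101, 109, 110, 110, 109, 110, 109, 110, 109, 108, 108, 109, 109, 109, 109, 108, 107, 121, 150, 165, 166, 165, 166, 167, 166, 166, 167, 166, 166, 164, 166, 166, 165, 166, 165]
[228, 227, 227, 227, 227, 228, 227, 227, 227, 227, 227, 227, 228, 215, 179, 155, 155, 153, 155, 155, 155, 156, 155, 154, 156, 191, 222, 220, 220, 220, 220, 221, 220, 220, 221, 222, 187, 104, 43, 38, 40, 40, 41, 40, 38, 39, 38, 39, 40, 36, 31, 37, 108, 151, 152, 150, 151, 151, 151, 150, 151, 151, 150, 133, 111, 123, 135, 144, 152, 154, 154, 155, 162, 164, 163, 164, 165, 164, 164, 164, 165, 164, 166, 167, 166, 166, 165, 165, 165, 164]
stand left/right at row 120 -> [[0.4271, 0.1261, 0.06], [0.4956, 0.1051, 0.06]]
collar [[0.425, 0.0645, 0.065], [0.4659, 0.0519, 0.065]]
```

View pics/w1crop.png

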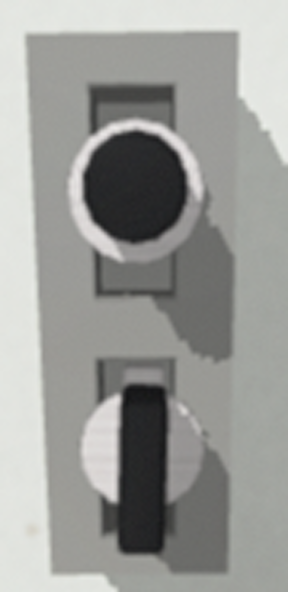

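```bash
python3 - <<'E'
from h import *; from station import *
d=dict(np.load("wrist1.npz"));s={"tcp_pos":d["s_pos"],"tool_rot":d["s_rot"]};R,t=wristRt(d,s)
g=d["pixels"].max(2).astype(float)
pts=[]
for v in range(60,200,8):
    u=np.argmax(g[v,205:235]<192)+205; u=u-1+(g[v,u-1]-192)/(g[v,u-1]-g[v,u]); pts.append(cast(d,(u,v),.06,R,t)[:2])
vx,vy,x,y=cv2.fitLine(np.array(pts,np.float32),cv2.DIST_L2,0,0,0).ravel();print("stand yaw",np.degrees(np.arctan2(vy,vx)))
for v in (40,56.5,122,141.6,197,209): print(v,cast(d,(254,v),.06,R,t)@[.2924,.9563,0])
plan(get_state(),[.4465,.062,.14],72.8,3)
E
```

```text
stand yaw 73.60942
40 0.32617164369957913
56.5 0.3106305892676921
122 0.24322390757599438
141.6 0.22107086333163709
197 0.15265991585005723
209 0.13659077496460742
row az 0.0017  shift cm [0.189 0.036 3.345] |3.4| tilt err [ 0.0001 -0.0007 -0.    ]
```

carry_out:
  series: "0 0 0.002 0.19 0.04 3.35 1;0 0 0.002 0.19 0.04 3.35 1;0 0 0.002 0.19 0.04 3.35 1;0 0 0 0 0 2.2 1;0 0 0 0 0 2.2 1;0 0 0 0 0 2.1 1;0 0 0 0 0 0 1"
  force: 40

```text
time_s: 2.9
tcp_pos: [0.4451, 0.0627, 0.0726]
tool_rot: [-179.7, 0.1, 72.8]
force: [-0.6, -0.5, -0.0]
gripper_width: 0.0856
```

carry_out:
  series: "0 0 0 0 0 0 0;0 0 0 0 0 0 0;0 0 0 0 0 0 0;0 0 0 0 0 0 0;0 0 0 0 0 0 0;0 0 0 0 0 0 0"
  force: 40

```text
time_s: 3.5
tcp_pos: [0.4466, 0.0615, 0.0754]
tool_rot: [180.0, -0.0, 72.7]
force: [-1.9, -0.4, 5.9]
gripper_width: 0.0153
```

```bash
python3 - <<'E'
from h import *; from station import *
s=get_state();d=get_image("scene");print(s["time_s"],s["tcp_pos"],s["tool_rot"],s["gripper_width"],s["force"])
cv2.imwrite("pics/s2.png",cv2.resize(d["pixels"][110:230,130:290,::-1],(800,600)))
E
```

```text
3.5 [0.44658812 0.06150294 0.07543966] [ 1.79965423e+02 -4.71024437e-02  7.27048176e+01] 0.015312884581547254 [-1.88314401 -0.41192641  5.93109293]
```

View pics/s2.png

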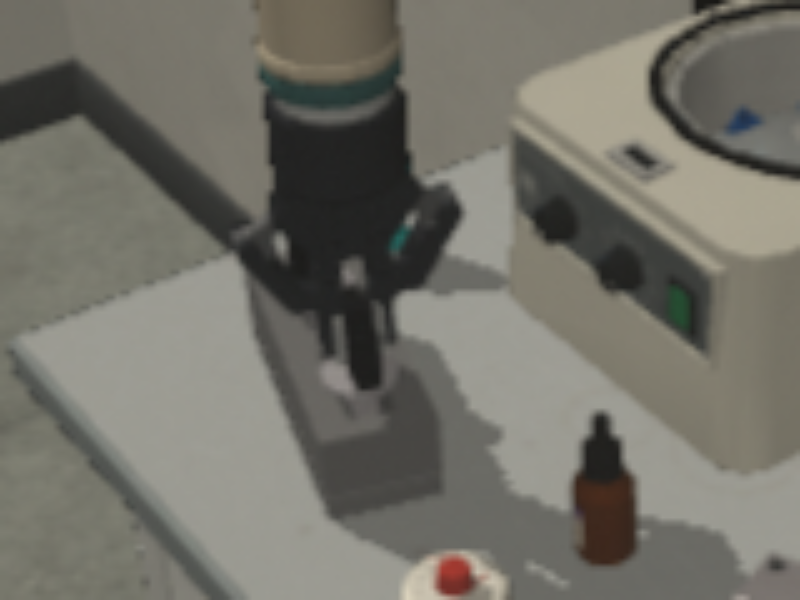

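The flat bar is between the pads: the opening reads 15.3 mm and the scene crop shows the bar at about (360,340). Lifting now.

carry_out:
  series: "0 0 0 0 0 -0.5 0;0 0 0 0 0 -1.5 0;0 0 0 0 0 -3 0;0 0 0 0 0 -4 0;0 0 0 0 0 -4 0;0 0 0 0 0 0 0;0 0 0 0 0 0 0"
  force: 70

```text
time_s: 4.25
tcp_pos: [0.4464, 0.0617, 0.2055]
tool_rot: [179.9, -0.1, 72.7]
force: [-0.7, 1.0, -0.6]
gripper_width: 0.0151
```

```bash
python3 - <<'E'
from h import *; from station import *
s=get_state();d=get_image("scene");print(s["time_s"],s["tcp_pos"],s["tool_rot"],s["gripper_width"],s["force"])
cv2.imwrite("pics/s3.png",cv2.resize(d["pixels"][70:220,130:330,::-1],(800,600)))
plan(s,[.502,-.302,.20],22,14)
E
```

```text
4.25 [0.44644222 0.06166124 0.2054953 ] [ 1.79931433e+02 -7.71306787e-02  7.27330380e+01] 0.015091457463002167 [-0.70827727  1.00387067 -0.56026701]
row az 0.0632  shift cm [-1.763  2.065  0.037] |2.7| tilt err [ 0.0012 -0.0013 -0.    ]
```

View pics/s3.png

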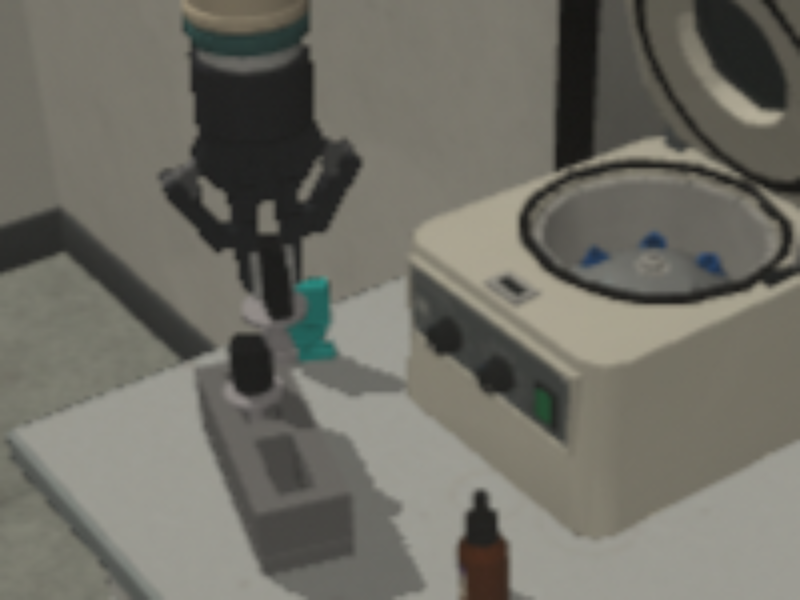

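The key is out and held, and the pin stays in the stand. I'll move beside the slot first, so the wrist camera can see it past the key.

```bash
python3 - <<'E'
from h import *; from station import *
s=get_state()
plan(s,[.437,-.328,.20],22,12)
E
```

```text
row az 0.0738  shift cm [-2.597  2.123  0.037] |3.4| tilt err [-0.001 -0.     0.   ]
```

carry_out:
  series: "0 0 0.074 -2.6 2.12 0.04 0;0 0 0.074 -2.6 2.12 0.04 0;0 0 0.074 -2.6 2.12 0.04 0;0 0 0.074 -2.6 2.12 0.04 0;0 0 0.074 -2.6 2.12 0.04 0;0 0 0.074 -2.6 2.12 0.04 0;0 0 0.074 -2.6 2.12 0.04 0;0 0 0.074 -2.6 2.12 0.04 0;0 0 0.074 -2.6 2.12 0.04 0;0 0 0.074 -2.6 2.12 0.04 0;0 0 0.074 -2.6 2.12 0.04 0;0 0 0.074 -2.6 2.12 0.04 0"

```text
time_s: 5.5
tcp_pos: [0.4353, -0.3287, 0.1979]
tool_rot: [-179.8, 0.1, 21.6]
force: [0.4, 0.4, -1.1]
gripper_width: 0.0154
```

carry_out:
  series: "0 0 0 0 0 0 0;0 0 0 0 0 0 0;0 0 0 0 0 0 0"

```text
time_s: 5.8
tcp_pos: [0.4366, -0.3266, 0.1987]
tool_rot: [-179.8, 0.0, 21.9]
force: [0.3, 0.4, -0.4]
gripper_width: 0.0151
```

```bash
python3 - <<'E'
from h import *; from station import *
s=get_state();d=get_image("wrist");print(s["time_s"],s["tcp_pos"],s["tool_rot"],s["q"].round(1))
cv2.imwrite("pics/wrist4.png",d["pixels"][:,:,::-1]);np.savez("wrist4.npz",**d,**{"s_pos":s["tcp_pos"],"s_rot":s["tool_rot"]})
d=get_image("scene");np.savez("scene4.npz",**d)
cv2.imwrite("pics/s4.png",d["pixels"][:,:,::-1])
E
```

```text
5.8 [ 0.43657792 -0.32662521  0.19865763] [-1.79831664e+02  4.89595212e-02  2.18988569e+01] [  8.1  35.4  40.6 106.5 -29.8  49.4  -4.5]
```

View pics/wrist4.png

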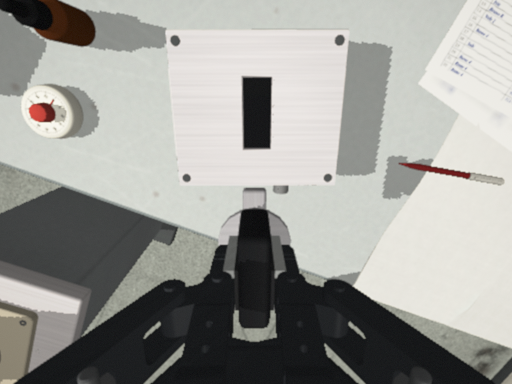

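View pics/s4.png

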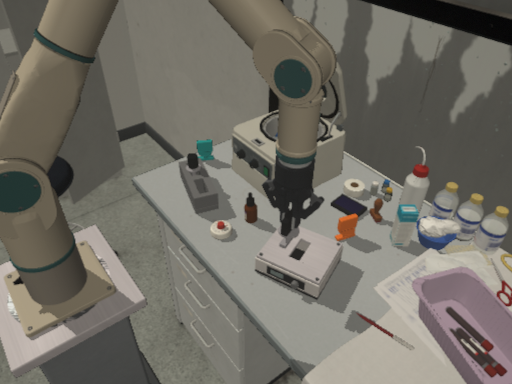

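The slot is at (242–272, 77–149) in the wrist view. The held key's head end is at (243–267, 188–209), its collar is around (255,230), and the bar's top runs along column 255.

```bash
python3 - <<'E'
from h import *
d=dict(np.load("wrist4.npz"));s={"tcp_pos":d["s_pos"],"tool_rot":d["s_rot"]};R,t=wristRt(d,s)
im=d["pixels"];g=im.max(2)
for thr in (60,90,120):
  c=dark(im,(232,66,282,160),thr);r=rect(d,c,.062,R,t);print("slot wrist",r)
T=d["tool_from_camera"]
def tool(u,v,z):
    r=T[:3,:3]@np.linalg.inv(d["mtx"])@[u,v,1];c=T[:3,3];return (c+r*(z-c[2])/r[2])*1000
print("head end col255:",g[180:215,255].tolist()); print("row197",g[197,236:275].tolist())
print("row 192",g[192,236:275].tolist());print("row 204",g[204,236:275].tolist())
print("collar row 228",g[228,212:298].tolist());
cv2.imwrite("pics/w4crop.png",cv2.resize(im[175:335,205:305,::-1],None,fx=3.7,fy=3.7,interpolation=cv2.INTER_CUBIC))
E
```

```text
slot wrist [ 504.2 -302.2   65.3   26.    22. ]
slot wrist [ 504.1 -302.2   66.2   26.7   21.9]
slot wrist [ 504.  -302.1   67.1   27.4   22. ]
head end col255: [231, 232, 231, 229, 229, 223, 213, 170, 91, 86, 112, 145, 170, 185, 193, 192, 192, 192, 192, 194, 193, 194, 194, 195, 195, 196, 188, 147, 79, 39, 18, 14, 14, 14, 15]
row197 [211, 213, 214, 213, 214, 213, 193, 177, 187, 189, 189, 190, 191, 189, 189, 190, 189, 190, 191, 192, 190, 190, 191, 189, 187, 187, 191, 181, 150, 129, 172, 215, 216, 213, 215, 215, 216, 214, 213]
row 192 [215, 213, 214, 213, 214, 214, 192, 167, 171, 168, 167, 167, 165, 165, 165, 166, 165, 167, 168, 170, 166, 167, 166, 166, 164, 166, 167, 158, 134, 127, 175, 213, 213, 213, 213, 215, 212, 199, 171]
row 204 [217, 216, 215, 214, 215, 214, 198, 181, 189, 189, 190, 191, 190, 190, 190, 189, 188, 191, 193, 195, 194, 191, 191, 191, 189, 189, 180, 154, 128, 136, 183, 214, 213, 213, 213, 213, 213, 213, 214]
collar row 228 [216, 217, 216, 216, 216, 216, 215, 215, 205, 190, 194, 200, 199, 199, 198, 199, 198, 198, 199, 200, 200, 199, 200, 199, 202, 201, 162, 69, 24, 16, 15, 15, 15, 19, 18, 13, 15, 17, 16, 17, 15, 12, 18, 16, 20, 14, 18, 17, 15, 16, 18, 15, 13, 15, 14, 14, 20, 59, 115, 145, 146, 145, 145, 145, 145, 144, 144, 146, 146, 147, 146, 147, 147, 143, 133, 155, 199, 213, 213, 212, 212, 211, 211, 213, 214, 213]
```

View pics/w4crop.png

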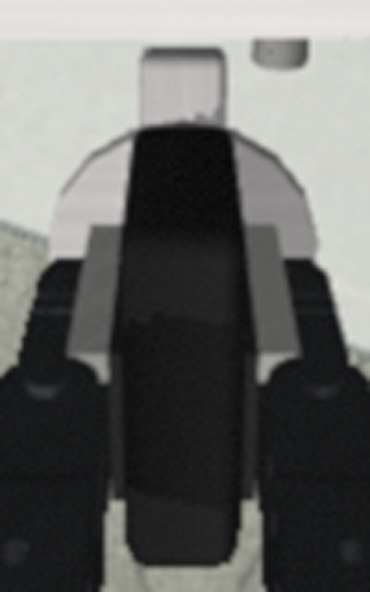

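```bash
python3 - <<'E'
from h import *
d=dict(np.load("wrist4.npz"));T=d["tool_from_camera"]
def tool(u,v,z):
    r=T[:3,:3]@np.linalg.inv(d["mtx"])@[u,v,1];c=T[:3,3];return np.round((c+r*(z-c[2])/r[2])*1000,1)
for n,a in dict(head_bot=(253.9,187.6,.0414),head_top=(253.9,190.5,.0314),head_l=(242,197,.0314),head_r=(265.5,197,.0314),bar_far=(254.7,327.5,-.0326),bar_near=(254.7,236,-.0326),colL=(220.5,228,.0104),colR=(287.5,228,.0104),collar_near=(255,208,.0104)).items(): print(n,tool(*a))
E
```

```text
head_bot [26.1  0.3 41.4]
head_top [27.2  0.3 31.4]
head_l [22.7 -7.7 31.4]
head_r [22.6  8.1 31.4]
bar_far [-24.9   0.6 -32.6]
bar_near [ 26.6   0.6 -32.6]
colL [  9.9 -20.2  10.4]
colR [ 9.8 20.9 10.4]
collar_near [23.   0.9 10.4]
```

```bash
python3 - <<'E'
from h import *; from station import *
plan(get_state(),[.5035,-.302,.16],22,3)
E
```

```text
row az -0.0003  shift cm [2.361 0.068 1.308] |2.7| tilt err [-0.0018  0.0002 -0.    ]
```

carry_out:
  series: "-0.002 0 0 2.36 0.07 1.3 0;0 0 0 2.36 0.07 1.3 0;0 0 0 2.36 0.07 1.3 0;0 0 0 0 0 2 0;0 0 0 0 0 1.5 0;0 0 0 0 0 0 0;0 0 0 0 0 0 0;0 0 0 0 0 0 0"

```text
time_s: 6.7
tcp_pos: [0.5032, -0.3047, 0.127]
tool_rot: [179.8, -0.0, 21.8]
force: [0.2, -0.6, -0.9]
gripper_width: 0.0153
```

```bash
python3 - <<'E'
from h import *; from station import *
s=get_state();print(s["time_s"],s["tcp_pos"],s["tool_rot"],s["force"])
plan(s,[.5035,-.302,.085],22,4)
for n in("scene","wrist"):
  d=get_image(n);p=d["pixels"][200:300,240:360] if n=="scene" else d["pixels"]
  cv2.imwrite(f"pics/{n}5.png",cv2.resize(p[:,:,::-1],None,fx=6 if n=="scene" else 1,fy=6 if n=="scene" else 1,interpolation=cv2.INTER_CUBIC))
E
```

```text
6.7 [ 0.50322214 -0.30470205  0.12696786] [ 1.79808728e+02 -3.80983510e-02  2.17698301e+01] [ 0.18118953 -0.58210418 -0.91071578]
row az -0.0010  shift cm [ 0.031 -0.064  1.049] |1.1| tilt err [ 0.0033 -0.0007 -0.    ]
```

View pics/scene5.png

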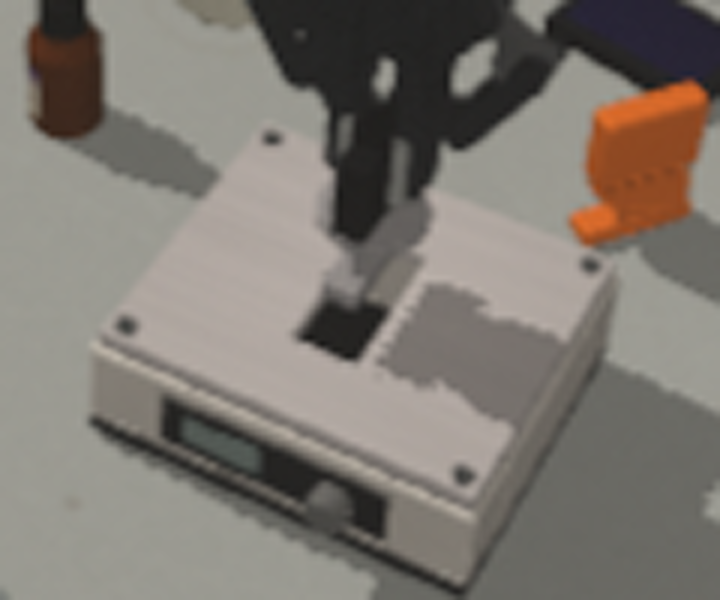

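View pics/wrist5.png

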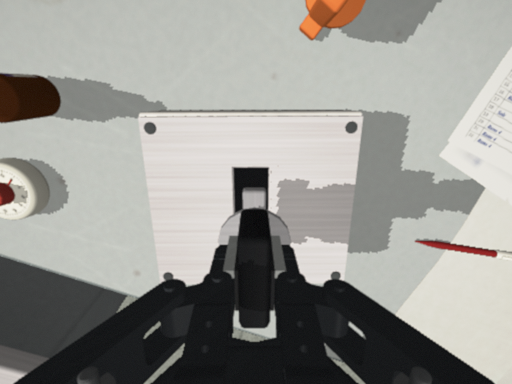

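The head end (243–267) sits about 2.5 mm right of the slot's centre (233–269) in the wrist view. I'll shift by that amount and descend.

carry_out:
  series: "0.002 0 -0.003 0.1 -0.26 0 0;0 0 0 0 0 1.5 0;0 0 0 0 0 1.5 0;0 0 0 0 0 0.8 0;0 0 0 0 0 0 0;0 0 0 0 0 0 0"

```text
time_s: 7.4
tcp_pos: [0.5028, -0.3013, 0.0875]
tool_rot: [-180.0, 0.0, 22.0]
force: [1.1, -0.4, -1.2]
gripper_width: 0.0151
```

```bash
python3 - <<'E'
from h import *; from station import *
s=get_state();print(s["time_s"],s["tcp_pos"],s["tool_rot"],s["force"])
for n in("scene","wrist"):
  d=get_image(n);p=d["pixels"][200:300,240:360] if n=="scene" else d["pixels"]
  cv2.imwrite(f"pics/{n}6.png",cv2.resize(p[:,:,::-1],None,fx=6 if n=="scene" else 1,fy=6 if n=="scene" else 1,interpolation=cv2.INTER_CUBIC))
E
```

```text
7.4 [ 0.50282566 -0.30131673  0.08748721] [-1.79974824e+02  4.57238829e-02  2.19693148e+01] [ 1.1067593  -0.36710637 -1.19498864]
```

View pics/scene6.png

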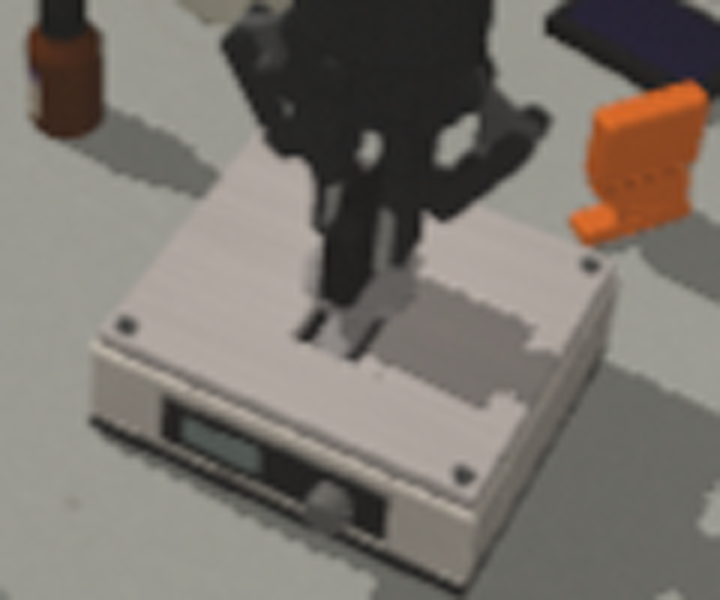

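View pics/wrist6.png

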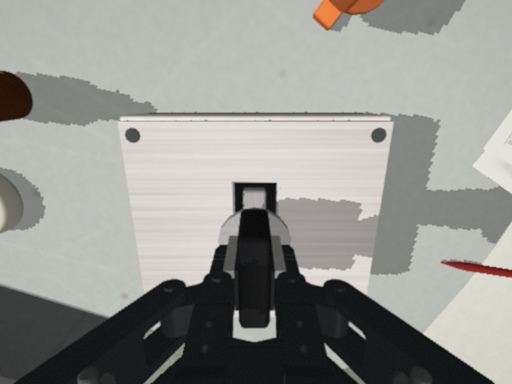

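The head is centred in the slot: 243–267 within 233–276. Continuing down.

carry_out:
  series: "0 0 0 0 0 0.4 0;0 0 0 0 0 0.4 0;0 0 0 0 0 0 0;0 0 0 0 0 0 0"

```text
time_s: 7.9
tcp_pos: [0.5031, -0.3011, 0.0799]
tool_rot: [-180.0, 0.0, 22.0]
force: [0.3, -0.4, -1.5]
gripper_width: 0.015
```

carry_out:
  series: "0 0 0 0 0 0.1 0;0 0 0 0 0 0.1 0;0 0 0 0 0 0 0;0 0 0 0 0 0 0"

```text
time_s: 8.3
tcp_pos: [0.5031, -0.3012, 0.078]
tool_rot: [180.0, 0.0, 22.0]
force: [-0.6, 0.5, -1.1]
gripper_width: 0.0147
```

carry_out:
  series: "0 0 0 0 0 0.1 0;0 0 0 0 0 0 0;0 0 0 0 0 0 0"

```text
time_s: 8.6
tcp_pos: [0.5033, -0.3012, 0.0776]
tool_rot: [180.0, -0.0, 22.0]
force: [-1.1, 1.0, 6.0]
gripper_width: 0.0149
```

carry_out:
  series: "0 0 0 0 0 0.1 0;0 0 0 0 0 0 0;0 0 0 0 0 0 0"

```text
time_s: 8.9
tcp_pos: [0.5032, -0.3012, 0.0775]
tool_rot: [180.0, -0.1, 22.0]
force: [-3.0, 3.3, 13.3]
gripper_width: 0.0149
```

The collar is on the deck: contact came at TCP z 0.0776, against 0.0774 predicted. I'll ease off and make the quarter turn.

carry_out:
  series: "0 0 0 0 0 -0.15 0;0 0 -0.131 0 0 0 0;0 0 -0.131 0 0 0 0;0 0 -0.131 0 0 0 0;0 0 -0.131 0 0 0 0;0 0 -0.131 0 0 0 0;0 0 -0.131 0 0 0 0"

```text
time_s: 9.6
tcp_pos: [0.5035, -0.3014, 0.0776]
tool_rot: [179.9, 0.0, 67.3]
force: [0.5, 0.9, 0.6]
gripper_width: 0.0152
```

carry_out:
  series: "0 0 -0.131 0 0 0 0;0 0 -0.131 0 0 0 0;0 0 -0.131 0 0 0 0;0 0 -0.131 0 0 0 0;0 0 -0.131 0 0 0 0;0 0 -0.13 0 0 0 0;0 0 0 0 0 0 0;0 0 0 0 0 0 0;0 0 0 0 0 0 0"

```text
time_s: 10.5
tcp_pos: [0.5034, -0.3015, 0.0776]
tool_rot: [180.0, 0.0, 111.9]
force: [0.5, -0.9, 2.0]
gripper_width: 0.0152
```

```bash
python3 - <<'E'
from h import *; from station import *
s=get_state();print(s["time_s"],s["tcp_pos"],s["tool_rot"],s["force"],s["torque"],s["q"].round(1),s["gripper_width"])
for n in("scene","wrist"):
  d=get_image(n);p=d["pixels"][200:300,240:360] if n=="scene" else d["pixels"]
  cv2.imwrite(f"pics/{n}7.png",cv2.resize(p[:,:,::-1],None,fx=6 if n=="scene" else 1,fy=6 if n=="scene" else 1,interpolation=cv2.INTER_CUBIC))
E
```

```text
10.5 [ 0.50338255 -0.30152848  0.07759883] [1.79989217e+02 4.79510761e-02 1.11863613e+02] [ 0.49913797 -0.94889033  2.03162159] [-0.14930126 -0.10504594 -0.00403012] [ 22.7  42.9   8.7 104.7 -10.8  33.1  60. ] 0.015207639780085453
```

View pics/scene7.png

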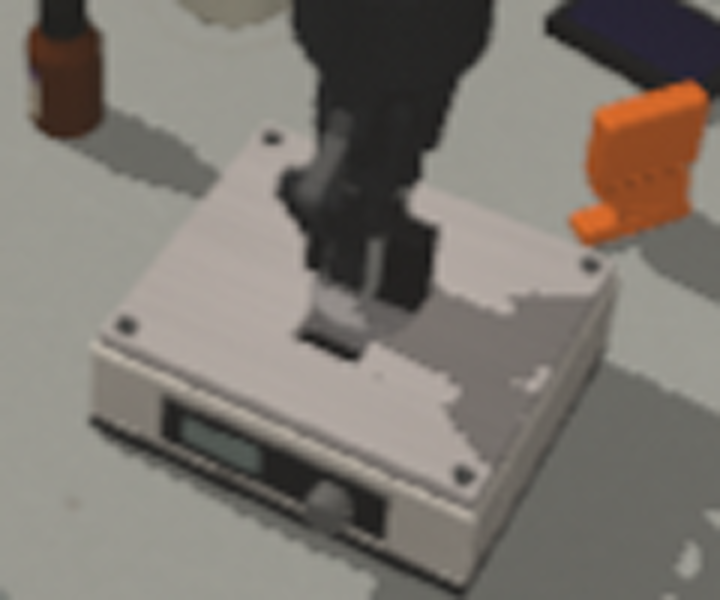

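View pics/wrist7.png

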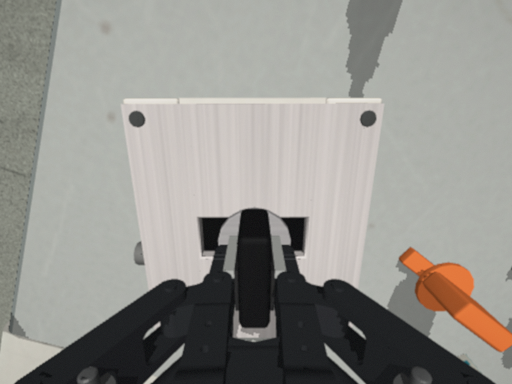

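The handle is now crosswise over the slot, which shows as dark openings either side of the collar at (210,235) and (297,235). Now I'll release, rise and check.

carry_out:
  series: "0 0 0 0 0 0 0.3;0 0 0 0 0 0 0.6;0 0 0 0 0 0 1;0 0 0 0 0 0 1;0 0 0 0 0 0 1;0 0 0 0 0 0 1;0 0 0 0 0 0 1"

```text
time_s: 11.3
tcp_pos: [0.5031, -0.3012, 0.0775]
tool_rot: [-180.0, -0.0, 112.0]
force: [-0.6, -0.1, 0.4]
gripper_width: 0.0852
```

carry_out:
  series: "0 0 0 0 0 -0.5 1;0 0 0 0 0 -2 1;0 0 0 0 0 -3 1;0 0 0 0 0 -3 1;0 0 0 0 0 -4 1;0 0 0 0 0 -4 1;0 0 0 0 0 0 1;0 0 0 0 0 0 1"

```text
time_s: 12.1
tcp_pos: [0.5035, -0.3013, 0.2438]
tool_rot: [179.9, 0.1, 112.0]
force: [0.0, 1.3, -1.0]
gripper_width: 0.0855
```

```bash
python3 - <<'E'
from h import *; from station import *
s=get_state();print(s["time_s"],s["tcp_pos"],s["tool_rot"],s["force"],s["gripper_width"])
d=get_image("wrist");R,t=wristRt(d,s)
cv2.imwrite("pics/wrist8.png",d["pixels"][:,:,::-1]);np.savez("wrist8.npz",**d,s_pos=s["tcp_pos"],s_rot=s["tool_rot"])
d=get_image("scene");cv2.imwrite("pics/scene8.png",cv2.resize(d["pixels"][130:310,150:390,::-1],(800,600),interpolation=cv2.INTER_CUBIC))
E
```

```text
12.1 [ 0.50350982 -0.30132418  0.24376265] [1.79902351e+02 9.93667032e-02 1.12000221e+02] [ 0.04734688  1.25951449 -1.00113076] 0.08546569567853642
```

View pics/wrist8.png

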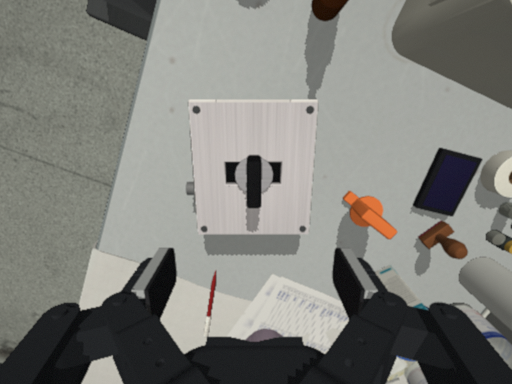

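View pics/scene8.png

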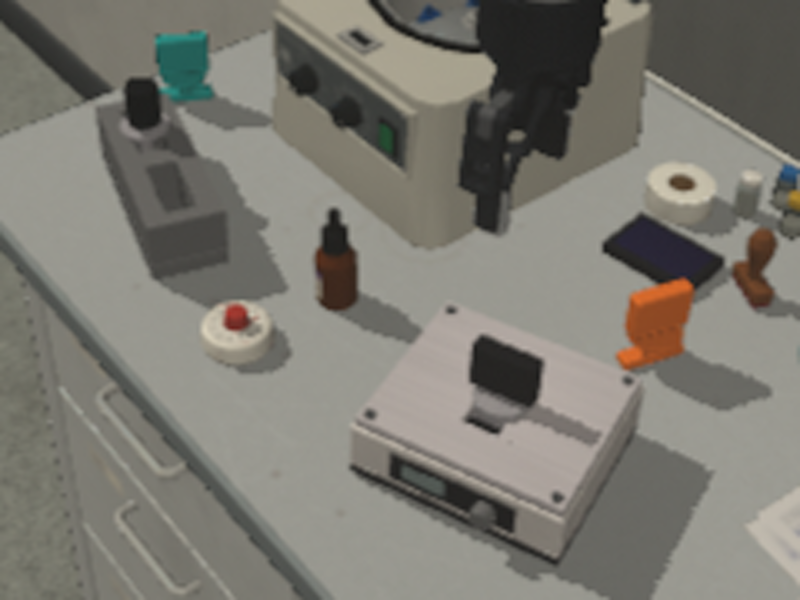

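The key stands upright with its handle crosswise over the slot (wrist 254,180), the pin is still in the stand, and the robot is clear. One last angle check before I hand in.

```bash
python3 - <<'E'
from h import *; from station import *
d=dict(np.load("wrist8.npz"));s={"tcp_pos":d["s_pos"],"tool_rot":d["s_rot"]};R,t=wristRt(d,s)
im=d["pixels"].copy()
c=dark(im,(246,150,264,212),50);print("handle",rect(d,c,.110,R,t))
print(close_job())
E
```

```text
handle [ 503.8 -299.8   56.1   14.4  -68.1]
the job is handed in; nothing more can be done
None
```

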